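Cock both desoldering pumps in their bench rack

TASK

Get both desoldering pumps in the bench rack ready for use: push each pump's spring plunger down along its leaning barrel to the stop, so that the catch takes it and it stays down when you let go. Leave the things on and around the rack where they are.

Things in the scene. Friction and masses are not known exactly. Their poses are not given: they have to be found in the camera images.
- rack: Fixed plywood rack, pumps side by side; 360 wide (y), x from -85 to +35 mm: base board 12 mm thick, back board, roof shelf (front edge x = -82) with underside 320 and top 330 mm above the bench; open in front and at the ends. Origin: on the bench, mid-width; z up, -x is the open front. Bays at y = +100 and -100 mm; either pump may be in either. Roof brackets at y = 0 and +-165 mm.
- large_head (a point): Centre of the top of the large pump's black plunger head (disc 30 mm across, 10 thick; barrel 24 across). z points out along the pump's axis, leaning 30 deg from vertical to the rack's front (-x); y as the rack's. Press along -z. At rest 90 mm in front of the rack's origin, 193 mm above the bench, by the roof's front edge: a vertical gripper fouls the roof. Moves with the plunger.
- small_head (a point): Same point of the small pump (head 23 mm across, 10 mm thick; barrel 19 mm across); same lean and axes. At rest 90 mm in front of (-x) the rack's origin and 159 mm above the bench.
- large_plunger (a joint): Large plunger's travel in m: 0 out (start), grows when pressed, 0.026 at the stop. Spring 3 N at the start, 11 N at the stop; passing the catch adds a few N. Pressed to the stop and released, it is held by the catch at about 0.023; released before the catch it springs right out.
- small_plunger (a joint): Travel of the small plunger in m: 0 out (start), 0.020 at the stop, caught at about 0.017; same spring forces and catch.
- jar: Closed round jar, 69 mm across, 71 mm high, standing on the bench beside the rack; origin at the centre of its underside. Not to be moved.
- reel: Reel of solder, 60 mm across, 48 mm high, on the bench at the rack's other end; origin at the centre of its underside. Not to be moved.
- board: Circuit board 50x70x15 mm flat on the bench in front of the rack; origin at the centre of its underside. Not to be moved.
- cup: Small grey can with a black lid, 36 mm across, 51 mm high, standing on the rack's roof; origin at the centre of its underside. Not to be moved.
- tape: Roll of tape, 62 mm across, 18 mm high, lying on the rack's roof; origin at the centre of its underside. Not to be moved.

How it is judged (in metres and radians):
At the end, for the whole second after the job is handed in: Both plungers stay down in their catches with nothing touching them: the large one at least 21 mm in, the small one at least 15 mm in (value of joint large_plunger above 0.021 m and value of joint small_plunger above 0.015 m).
It fails at once if the jar, reel, board, small can or tape is moved more than 25 mm (distance of any of jar, reel, board, cup, tape from where it was at the start of the episode above 0.025 m).
It also fails if it takes over 38 s, if anything falls off the work surface, if the arm or the gripper's body presses on something with over 40 N, if the wrist force passes 120 N, or if a joint passes its speed limit or range.

ROBOT

A 7-joint arm with a two-finger parallel gripper is mounted at the origin on a cart in front of the work surface, level with it; the furniture and walls round the work are solid. World frame = base frame: x ahead of the robot, y to its left, z up, the work surface at z = 0. Lengths are in mm, angles in rad, forces in N, time in s.
With the tool pointing down it reaches from about 400 to 875 mm from the base axis. Payload 4.4 kg.
Tool frame: the origin (TCP) lies midway between the tips of the shut fingers; the grasp point (between the pads) lies ctrl.grip_depth behind it (ctrl.grip_depth is the distance from the TCP to the grasp point, in mm); z points along the fingers, y is the line along which they close (so a half turn about z gives the same grasp; the last joint's range is limited). The gripper opens to 85 mm and grips with 20 to 120 N. Pads are 22 mm wide; open, the fingers measure 114 mm over their backs; the gripper's body (76 mm by 85 mm) begins 54 mm behind the grasp point. The pads swing forward as they close: fully open they stand 13 mm farther back than shut.
Start: joints at [1.047, 0.628, 0.038, 1.517, -0.027, 0.996, -0.02], TCP at [287.312, -583.069, 231.313] pointing down, gripper open.
Joint ranges: [-3.06, 3.06], [-0.37, 2.12], [-1.25, 1.32], [0.18, 2.47], [-1.1, 4.24], [0.23, 1.98], [-2.94, 2.94]. Speed limits (rad/s): [2.57, 2.57, 3.14, 3.14, 3.14, 3.14, 3.14].

INTERFACE

Orientations are given as [roll, pitch, yaw] about the fixed x, y, z axes, in that order (R = Rz(yaw) Ry(pitch) Rx(roll)).
In Python, from cell import ctrl gives the robot as it stands.
- The arm moves only by the tool carry_out, never from a script. Its argument "deltas" is one flat list of numbers, 7 for each row, row after row: the turn, a rotation vector about the tool's x, y, z in degrees, then the shift along the tool's x, y, z in m, then the closure, from -1 (fully open) to 1 (shut). In form: [wx, wy, wz, dx, dy, dz, claw, wx, wy, wz, dx, dy, dz, claw, ...]. A call has 1 to 12 rows; each row shifts and turns the commanded pose from where the row before left it, along the tool's axes as they then stand; what a row does not reach is not made up. A row lasts 1/8 s, in which the tool goes at most 62.5 mm and 10.7 degrees, less where a joint would pass 70% of its speed; a pose out of reach is approached as far as the arm can. A call with a gripper value outside its range is refused whole. The fingers move at their own pace and stop on an object; the grip force is fixed at half the most. Time passes only in rows, so rows that do not move let the fingers close. It gives the time, the measured TCP pose, the force, the opening and the grip force at its end, in the units of the state.
- ctrl.read_state(): the state, without advancing time (a new reading comes with each control period).
- ctrl.get_image(name): name is "scene" or "top"; returns the picture (384x512x3 uint8, red, green, blue); there is no depth.
- ctrl.calibration(name): a dict with "mtx" (3x3 intrinsics, pixels), "distortion" ([k1, k2, p1, p2, k3] as OpenCV has them; the pictures are not rectified), "R" (3x3) and "t" (3): a world point X has camera coordinates R X + t. Camera axes: x right, y down, z forward; pixel columns grow to the right and rows downward; lengths in mm; the calibration is good to about 2 mm. A picture is of the moment at which its call begins. calibration takes no time and is no camera call.
- ctrl.finish_job(): hands the job in; it is judged then, once.
The state is a dict: "clock": time; "qpos": joint angles; "qd": joint speeds; "tau": joint torques, N m; "eef_pos": TCP position; "tool_rot": TCP orientation; "force": force on the tool from outside, world axes, zero at the start; "torque": the same for the moment, N m; "width": finger opening in mm; "gripper_force": force on a finger pad.
Only numpy, scipy, OpenCV 4.12 (cv2) and the standard library are available. Lean on these libraries where they do the work, as an engineer would, in place of code of your own. Each camera call takes 0.05 s, during which the arm holds its last target. There are 200 camera calls.

## Working session

There is one attempt and no reset: what is moved stays moved. The work goes in short steps, Python scripts to look and compute and a tool call to move; the robot and the scene stay as the last step left them, time stands still between calls to the robot, and variables do not carry over. Pictures are saved under pics/ and viewed, at most 10 in all, crops included, and the job is handed in when it is done.

Besides the shell and the picture viewer there is one more tool, called after "Emit:" by a JSON object that holds its "fn" and its "kwargs". carry_out: Moves the arm, as the interface text tells. Its arguments: {"type":"object","properties":{"deltas":{"type":"array"}},"required":["deltas"]}

```bash
ls; mkdir -p pics; python3 - <<'E'
from cell import ctrl
import cv2,numpy as np
for n in("scene","top"):
    im=ctrl.get_image(n); cv2.imwrite(f"pics/{n}0.png",im[:,:,::-1])
    c=ctrl.calibration(n); print(n,np.round(c["mtx"],1).tolist(),np.round(c["distortion"],3),np.round(c["R"],3).tolist(),np.round(c["t"]), "cam",np.round(-np.array(c["R"]).T@c["t"]))
s=ctrl.read_state(); print(s, ctrl.grip_depth)
E
```

```text
pics
scene [[386.6, 0.0, 258.6], [0.0, 386.6, 187.6], [0.0, 0.0, 1.0]] [-0.089  0.     0.     0.     0.   ] [[0.24, -0.971, -0.002], [-0.864, -0.213, -0.457], [0.443, 0.112, -0.889]] [-47. 617. 957.] cam [ 120.  -22. 1134.]
top [[421.8, 0.0, 254.4], [0.0, 421.8, 193.5], [0.0, 0.0, 1.0]] [-0.046  0.     0.     0.     0.   ] [[-0.212, -0.977, -0.007], [-0.951, 0.207, -0.231], [0.227, -0.043, -0.973]] [ 207.  596. 1292.] cam [ 317.  133. 1397.]
{'clock': 0.1, 'qpos': array([ 1.04715247,  0.62925131,  0.03843233,  1.5182313 , -0.02700565,
        0.99629613, -0.01998165]), 'qd': array([-0.00121626, -0.00380188,  0.00077799, -0.00218048,  0.00014268,
       -0.00114091,  0.00056588]), 'tau': array([ 2.48466611e-03, -5.64528179e+01,  1.22956574e+00, -1.93972528e+01,
        1.10441161e-02,  5.44518422e-03,  4.45294063e-05]), 'eef_pos': array([ 287.1080947 , -582.55395964,  230.4940584 ]), 'tool_rot': array([-3.13992395e+00,  3.70772612e-06,  4.57870015e-01]), 'force': array([ 0.29073544, -0.09522149, -0.30005192]), 'torque': array([-0.02200103, -0.01277355, -0.01077063]), 'gripper_force': 0.0, 'width': 85.15338720254977} 18.700000000000003
```

View pics/scene0.png

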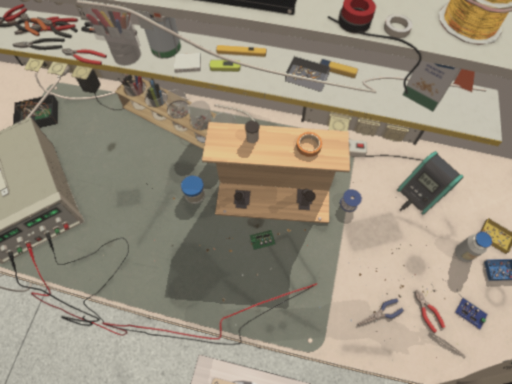

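View pics/top0.png

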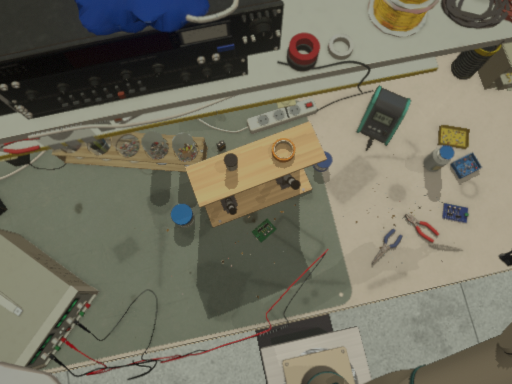

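The scene view shows the rack roof at (203–350, 125–170), dark heads at about (241,198) and (306,198), the jar at (192,188), the reel at (350,200) and the board at (262,240). The top view shows heads at about (229,204) and (290,183). Next I'll enlarge both.

```bash
python3 - <<'E'
import cv2,numpy as np
a=cv2.imread("pics/scene0.png")[115:235,195:355]; b=cv2.imread("pics/top0.png")[115:235,180:340]
cv2.imwrite("pics/crop0.png",np.vstack([cv2.resize(x[20:110] if 0 else x,None,fx=4,fy=4,interpolation=cv2.INTER_CUBIC)[:][100 if 0 else 0:] for x in (a[10:80+22][:75+0] if 0 else a[45:110],b[40:110])]))
E
```

```text
(no output)
```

View pics/crop0.png

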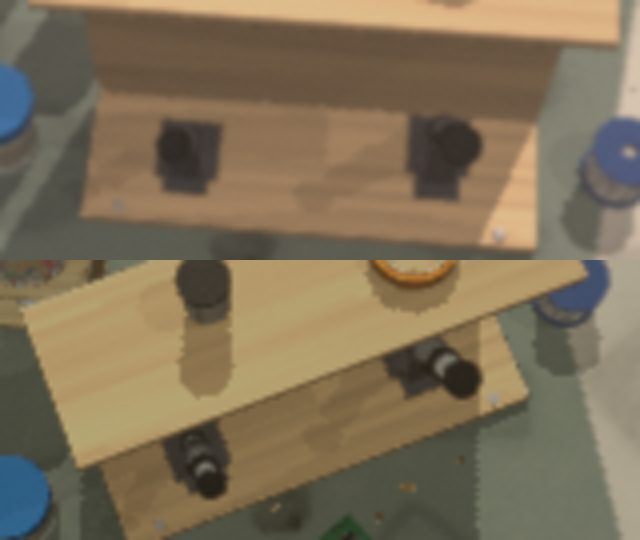

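The crop shows the head on the right (scene crop (459,144), top crop (461,379)) is bigger, so the large pump is in the right bay (world −y). The small head is at scene crop (178,146) and top crop (208,478).

```bash
cat > h.py <<'E'
from cell import ctrl
import cv2,numpy as np
def ray(n,p):
    c=ctrl.calibration(n);R=np.array(c["R"]);t=np.array(c["t"])
    u=cv2.undistortPoints(np.array([[p]],float),np.array(c["mtx"]),np.array(c["distortion"]))[0,0]
    d=R.T@np.array([*u,1]);return -R.T@t,d/np.linalg.norm(d)
def plane(n,p,z):
    o,d=ray(n,p);return o+d*(z-o[2])/d[2]
def tri(p,q):
    a,d=ray("scene",p);b,e=ray("top",q)
    k=np.linalg.lstsq(np.c_[d,-e],b-a,rcond=None)[0]
    P,Q=a+k[0]*d,b+k[1]*e;return (P+Q)/2,np.linalg.norm(P-Q)
E
python3 - <<'E'
from h import *
np.set_printoptions(precision=1,suppress=True)
S=lambda u,v:((u+.5)/4-.5+195,(v+.5)/4-.5+160)
T=lambda u,v:((u+.5)/4-.5+180,(v-260+.5)/4-.5+155)
print("small",tri(S(178,146),T(208,478)),plane("scene",S(178,146),157),plane("top",T(208,478),157))
print("large",tri(S(459,144),T(461,379)),plane("scene",S(459,144),191),plane("top",T(461,379),191))
for nm,A,B,zs in(("roofF",(S(30,5),S(617,42)),(T(80,467),T(587,275)),330),("baseF",(S(80,215),S(538,247)),(T(127,542),T(527,395)),12)):
    for n,(l,r) in(("scene",A),("top",B)):
        L,R=plane(n,l,zs),plane(n,r,zs);d=L-R
        print(nm,n,L,R,np.linalg.norm(d),"yaw",np.degrees(np.arctan2(-d[0],d[1])))
E
```

```text
small (array([582.1, 155. , 123. ]), np.float64(3.785063493089357)) [567.6 147.5 157. ] [574. 156. 157.]
large (array([601.5, -43. , 185.9]), np.float64(0.6025639590008135)) [599.  -43.2 191. ] [600.2 -42.  191. ]
roofF scene [558.7 229.9 330. ] [ 618.3 -120.3  330. ] 355.2167878788111 yaw 9.66235181169745
roofF top [562.9 232.3 330. ] [ 619.  -120.2  330. ] 356.86586722602027 yaw 9.052934600672593
baseF scene [557. 232.  12.] [ 616.4 -123.9   12. ] 360.8472791220135 yaw 9.479513832522326
baseF top [565.4 235.2  12. ] [ 616.7 -119.4   12. ] 358.223989477071 yaw 8.239501241732412
```

Emit:
{"fn": "carry_out", "kwargs": {"deltas": [0,0,0,0.032,-0.033,-0.005,1,0,0,0,0.032,-0.033,-0.005,1,0,0,0,0.032,-0.033,-0.005,1,0,0,0,0.032,-0.033,-0.005,1,0,0,0,0.032,-0.033,-0.005,1,0,0,0,0.032,-0.033,-0.005,1,0,0,0,0.032,-0.033,-0.005,1,0,0,0,0.032,-0.033,-0.005,1,0,0,0,0.032,-0.033,-0.005,1,0,0,0,0.032,-0.033,-0.005,1,0,0,0,0.032,-0.033,-0.005,1,0,0,0,0.032,-0.033,-0.005,1]}}

```text
clock: 1.6
eef_pos: [456.8, -56.7, 291.4]
tool_rot: [-3.142, 0.0, 0.458]
force: [0.6, 0.2, -0.6]
width: 0.1
gripper_force: 0.0
```

Emit:
{"fn": "carry_out", "kwargs": {"deltas": [0,0,-10,0,0,0,1,0,0,-10,0,0,0,1,0,0,-10,0,0,0,1,0,0,-10,0,0,0,1,0,0,-10,0,0,0,1,0,0,-10,0,0,0,1,0,0,-10,0,0,0,1,0,0,-3,0,0,0,1,-10,0,0,0,0,0,1,-10,0,0,0,0,0,1,-10,0,0,0,0,0,1,0,0,0,0,0,0,1]}}

```text
clock: 3.1
eef_pos: [455.5, -47.0, 290.2]
tool_rot: [2.713, -0.03, 1.749]
force: [-0.0, -0.6, 0.4]
width: 0.2
gripper_force: 0.0
```

```bash
cat >> h.py <<'E'
from scipy.spatial.transform import Rotation as Ro
np.set_printoptions(precision=4,suppress=True)
yaw=np.radians(9.2); X=np.array([np.cos(yaw),np.sin(yaw),0]);Y=np.array([-np.sin(yaw),np.cos(yaw),0])
ax=-.5*X+np.array([0,0,.866]); Rt=np.c_[Y,np.cross(-ax,Y),-ax]
large=np.array([600,-43,193.]);small=np.array([570,152,159.])
def go(P):
    s=ctrl.read_state();R=Ro.from_euler("xyz",s["tool_rot"]).as_matrix()
    print("t",s["clock"],"p",s["eef_pos"],"F",s["force"],"w",s["width"],"q",s["qpos"])
    print("turn deg(tool)",np.degrees(Ro.from_matrix(R.T@Rt).as_rotvec()),"shift mm(after turn)",Rt.T@(P-s["eef_pos"]))
E
python3 -c "
from h import *
go(large+50*ax)
cv2.imwrite('pics/s1.png',ctrl.get_image('scene')[:,:,::-1])"
```

```text
t 3.1 p [455.4935 -47.0413 290.2173] F [-0.0484 -0.5564  0.3559] w 0.19204630911901258 q [ 0.4918  0.1304 -0.3619  2.2776 -0.3214  0.3584  0.5936]
turn deg(tool) [-5.4569 -1.9755  0.1304] shift mm(after turn) [-19.1145  75.4837 105.8393]
```

Emit:
{"fn": "carry_out", "kwargs": {"deltas": [0,0,0,-0.005,0.018,0.01,1,0,0,0,-0.005,0.019,0.01,1,0,0,0,-0.005,0.019,0.01,1,0,0,0,-0.004,0.019,0.01,1,-5.5,-2,0,0,0,0,1,0,0,0,0,0,0,1]}}

```text
clock: 3.9
eef_pos: [544.6, -44.3, 284.3]
tool_rot: [2.643, -0.016, 1.749]
force: [0.8, -0.2, 0.0]
width: -0.1
gripper_force: 0.0
```

```bash
python3 -c "
from h import *
go(large+30*ax)
im=ctrl.get_image('scene')[120:270,190:390,::-1]
cv2.imwrite('pics/s2.png',cv2.resize(im,None,fx=4,fy=4,interpolation=2))"
```

```text
t 3.9 p [544.61   -44.3354 284.3062] F [ 0.8136 -0.1863  0.0061] w -0.11969093984710677 q [ 0.2406  0.2473 -0.1335  2.1722 -0.4612  0.2767  0.7094]
turn deg(tool) [-1.4477 -1.3167  0.4205] shift mm(after turn) [-7.5376  1.8825 76.518 ]
```

View pics/s2.png

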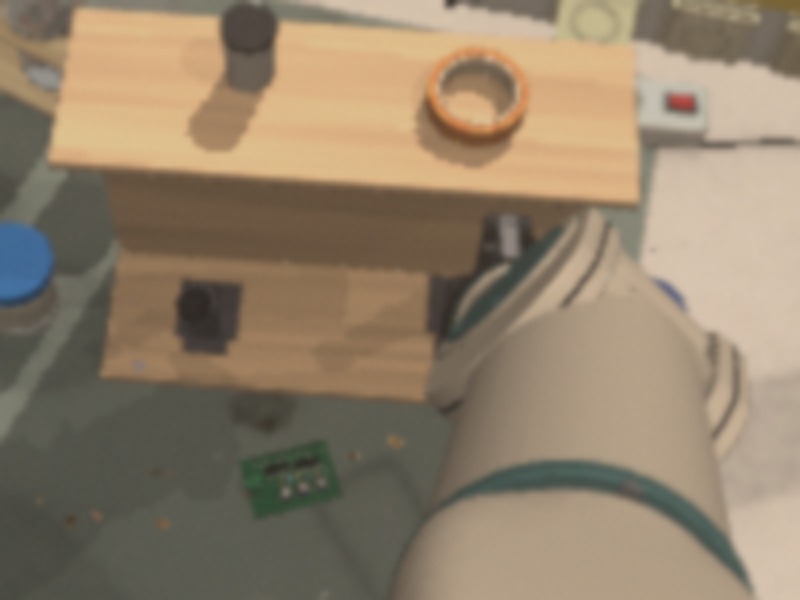

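The arm hides the large head, with the wrist clear in front of the roof edge at about (590,215). The small head at (197,305), the can, the tape and the board are all unmoved. I'll approach along the pump axis.

Emit:
{"fn": "carry_out", "kwargs": {"deltas": [0,0,0,-0.003,0.001,0.02,1,0,0,0,-0.003,0.001,0.02,1,0,0,0,-0.002,0,0.02,1,-1.5,-1.3,0.4,0,0,0.016,1,0,0,0,0,0,0,1]}}

```text
clock: 4.58
eef_pos: [587.3, -46.3, 233.3]
tool_rot: [2.635, -0.008, 1.737]
force: [-0.3, 0.5, -0.1]
width: -0.4
gripper_force: 0.0
```

```bash
python3 -c "
from h import *
go(large)
for n in('scene','top'): cv2.imwrite('pics/%s3.png'%n,ctrl.get_image(n)[:,:,::-1])
a=cv2.imread('pics/scene3.png')[140:240,250:370];b=cv2.imread('pics/top3.png')[140:240,240:360]
cv2.imwrite('pics/c3.png',cv2.resize(np.hstack([a,b]),None,fx=3.3,fy=3.3,interpolation=2))"
```

```text
t 4.575 p [587.2939 -46.3248 233.2594] F [-0.2933  0.4786 -0.0651] w -0.36437757588520486 q [-0.0034  0.3895  0.1593  2.1574 -1.0928  0.235   1.3223]
turn deg(tool) [-0.9822 -0.5306  0.0503] shift mm(after turn) [ 1.2506 -8.8075 41.4018]
```

View pics/c3.png

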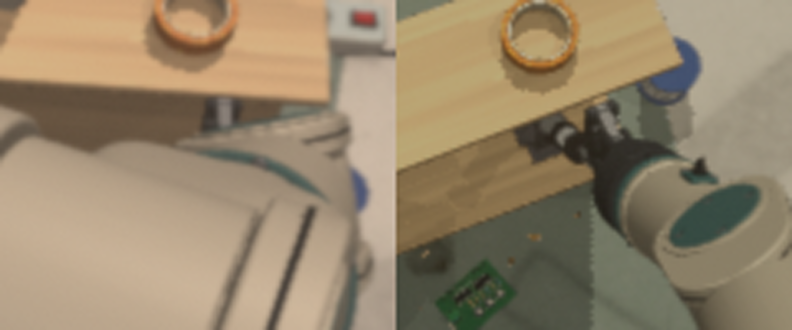

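The small top-view inset shows the fingertips just beside the large head, but joints 5 and 6 are at their limits. I'll fit a kinematic model from the recorded poses so I can pick a reachable tilt.

```bash
cat > kin.py <<'E'
from h import *
from scipy.optimize import least_squares
import itertools
D=[([1.04715,.62925,.03843,1.51823,-.02701,.9963,-.01998],[287.1,-582.6,230.5],[-3.13992,0,.45787]),
([.4918,.1304,-.3619,2.2776,-.3214,.3584,.5936],[455.5,-47.04,290.2],[2.713,-.03,1.749]),
([.2406,.2473,-.1335,2.1722,-.4612,.2767,.7094],[544.6,-44.3,284.3],[2.643,-.016,1.749]),
([-.0034,.3895,.1593,2.1574,-1.0928,.235,1.3223],[587.3,-46.3,233.3],[2.635,-.008,1.737])]
def fk(q,p,s):
    L0,L1,L2,L3,b1,b2,a1,a2=p; z=Ro.from_euler
    P=np.array([0,0,L0]);R=z("z",s[0]*q[0])
    R=R*z("y",q[1]);P=P+R.apply([a1,b1,L1])
    R=R*z("z",s[1]*q[2])*z("y",q[3]);P=P+R.apply([a2,b2,L2])
    R=R*z("z",s[2]*q[4])*z("y",q[5]);P=P+R.apply([0,0,L3])
    return P,R*z("z",s[3]*q[6])
E
python3 - <<'E'
from kin import *
for s in itertools.product([-1],[1,-1],[1,-1],[1,-1]):
    f=lambda p:np.concatenate([fk(q,p,s)[0]-np.array(P) for q,P,_ in D])
    r=least_squares(f,[300,450,400,250,0,0,0,0])
    C=[(fk(q,r.x,s)[1].inv()*Ro.from_euler("xyz",e)) for q,_,e in D]
    print(s,r.x,"rms",np.sqrt(np.mean(r.fun**2)),"orispread",[round(np.degrees((C[0].inv()*c).magnitude()),2) for c in C],np.degrees(C[0].as_rotvec()))
E
```

```text
(-1, 1, 1, 1) [-2639.0338  1118.561   -821.1491  -626.9421  -448.0675   426.9042
   117.2005 -1087.505 ] rms 47.28395388737724 orispread [np.float64(0.0), np.float64(83.63), np.float64(54.63), np.float64(25.37)] [-0.01    0.0103 97.5372]
(-1, 1, 1, -1) [-2639.0338  1118.561   -821.1491  -626.9421  -448.0675   426.9042
   117.2005 -1087.505 ] rms 47.28395388737724 orispread [np.float64(0.0), np.float64(33.35), np.float64(41.46), np.float64(130.57)] [-0.0098  0.0104 95.2477]
(-1, 1, -1, 1) [-2207.2811  1071.2657  -659.8331  -461.344   -387.4463   493.8049
   103.1871  -904.5558] rms 52.75597223995291 orispread [np.float64(0.0), np.float64(111.81), np.float64(99.27), np.float64(146.03)] [ 1.9635 -2.1525 95.837 ]
(-1, 1, -1, -1) [-2207.2811  1071.2657  -659.8331  -461.344   -387.4463   493.8049
   103.1871  -904.5558] rms 52.75597223995291 orispread [np.float64(0.0), np.float64(45.84), np.float64(19.65), np.float64(14.05)] [ 1.9091 -2.1787 93.548 ]
(-1, -1, 1, 1) [  12.0083  550.918   269.6935  179.226    13.5157   21.7095   26.2633
 -151.4759] rms 21.101243997265776 orispread [np.float64(0.0), np.float64(38.6), np.float64(35.91), np.float64(37.89)] [-2.0603  2.0605 93.9543]
(-1, -1, 1, -1) [  12.0083  550.918   269.6935  179.226    13.5157   21.7095   26.2633
 -151.4759] rms 21.101243997265776 orispread [np.float64(0.0), np.float64(34.59), np.float64(50.73), np.float64(123.46)] [-2.0073  2.0894 91.6652]
(-1, -1, -1, 1) [336.5926 558.825  382.4781 349.5844 -11.5032 -16.4216   0.0999   0.3464] rms 0.07221995522822354 orispread [np.float64(0.0), np.float64(70.3), np.float64(83.59), np.float64(153.82)] [ 0.0002  0.0001 92.2898]
(-1, -1, -1, -1) [336.5926 558.825  382.4781 349.5844 -11.5032 -16.4216   0.0999   0.3464] rms 0.07221995522822354 orispread [np.float64(0.0), np.float64(0.02), np.float64(0.03), np.float64(0.03)] [ 0.0002  0.0001 90.0002]
```

```bash
cat >> kin.py <<'E'
p=[336.5926,558.825,382.4781,349.5844,-11.5032,-16.4216,.1,.35];s_=(-1,-1,-1,-1)
lo=np.array([-3.06,-.37,-1.25,.18,-1.1,.23,-2.94]);hi=np.array([3.06,2.12,1.32,2.47,4.24,1.98,2.94])
C0=Ro.from_euler("z",90,degrees=True)
def FK(q):
    P,R=fk(q,p,s_);return P,R*C0
def ik(P,R,q0,w=.02,qr=None):
    qr=(lo+hi)/2 if qr is None else qr
    f=lambda q:np.concatenate([(FK(q)[0]-P)/10,20*(FK(q)[1].inv()*R).as_rotvec(),w*(q-qr)])
    r=least_squares(f,np.clip(q0,lo+.01,hi-.01),bounds=(lo,hi));A,B=FK(r.x)
    return r.x,np.linalg.norm(A-P),np.degrees((B.inv()*R).magnitude()),np.min(np.minimum(r.x-lo,hi-r.x)[[1,2,3,4,5,6]])
def tool(tilt,az,spin=0):
    # tool x horizontal, tilted toward az from vertical, spin about tool z
    t=np.radians(tilt);a=np.radians(az);h=np.array([np.cos(a),np.sin(a),0]);z=np.sin(t)*h-np.array([0,0,np.cos(t)])
    x=np.array([-h[1],h[0],0]);return Ro.from_matrix(np.c_[x,np.cross(z,x),z])*Ro.from_euler("z",spin,degrees=True)
E
python3 - <<'E'
from kin import *
q0=ctrl.read_state()["qpos"]; rng=np.random.default_rng(0)
for nm,h,tr in(("large",large,26),("small",small,20)):
  for tilt in(30,25,20):
    for az in(-10,9.2,30):
      best=None
      for k in range(10):
        qq=q0 if k==0 else rng.uniform(np.maximum(lo,[-1]*7),np.minimum(hi,[1,1.5,1.2,2.4,4,1.9,2.9]))
        r=ik(h-tr*ax,tool(tilt,az),qq)
        if r[1]<2 and r[2]<1 and (best is None or r[3]>best[3]):best=r
      print(nm,tilt,az,best and (best[0].round(2),round(best[3],2)))
E
```

```text
large 30 -10 (array([ 0.45,  0.61, -0.71,  2.17,  1.73,  0.5 , -1.84]), np.float64(0.27))
large 30 9.2 (array([ 0.65,  0.65, -0.82,  2.16,  1.71,  0.35, -1.4 ]), np.float64(0.12))
large 30 30 (array([ 0.78,  0.71, -0.87,  2.07,  1.01,  0.23, -0.26]), np.float64(0.0))
large 25 -10 None
large 25 9.2 (array([ 0.46,  0.58, -0.55,  2.08,  1.08,  0.23, -0.82]), np.float64(0.0))
large 25 30 (array([ 0.75,  0.71, -0.89,  2.01,  0.86,  0.37, -0.15]), np.float64(0.14))
large 20 -10 (array([ 0.17,  0.54, -0.26,  2.02,  0.71,  0.32, -0.86]), np.float64(0.09))
large 20 9.2 (array([ 0.44,  0.59, -0.56,  2.01,  0.75,  0.35, -0.49]), np.float64(0.12))
large 20 30 (array([ 0.7 ,  0.71, -0.87,  1.95,  0.77,  0.49, -0.08]), np.float64(0.26))
small 30 -10 (array([-0.03,  0.67, -0.68,  2.17,  1.67,  0.72, -2.19]), np.float64(0.3))
small 30 9.2 (array([ 0.28,  0.77, -0.98,  2.22,  1.83,  0.74, -1.89]), np.float64(0.25))
small 30 30 (array([ 0.47,  0.82, -1.08,  2.2 ,  1.83,  0.57, -1.41]), np.float64(0.17))
small 25 -10 (array([-0.27,  0.59, -0.26,  2.12,  1.38,  0.41, -1.92]), np.float64(0.18))
small 25 9.2 (array([ 0.08,  0.63, -0.63,  2.15,  1.59,  0.45, -1.71]), np.float64(0.22))
small 25 30 (array([ 0.18,  0.63, -0.6 ,  2.14,  1.48,  0.23, -1.16]), np.float64(0.0))
small 20 -10 (array([-0.41,  0.58, -0.02,  2.05,  0.76,  0.3 , -1.3 ]), np.float64(0.07))
small 20 9.2 (array([-0.2 ,  0.57, -0.2 ,  2.08,  0.86,  0.23, -1.01]), np.float64(0.0))
small 20 30 (array([ 0.11,  0.62, -0.53,  2.06,  0.9 ,  0.28, -0.6 ]), np.float64(0.05))
```

```bash
cat >> kin.py <<'E'
def track(q,P,R,w=.02,n=8):
    P0,R0=FK(q);rv=(R0.inv()*R).as_rotvec()
    for k in range(1,n+1):
        q,eP,eR,m=ik(P0+(P-P0)*k/n,R0*Ro.from_rotvec(rv*k/n),q,w,q)
    return q,round(eP,1),round(eR,2)
E
python3 - <<'E'
from kin import *
q=np.array(D[0][0])
W=[([456.8,-56.7,291.4],Ro.from_euler("xyz",[-3.1416,0,.458]))]
q,_,_=track(q,np.array(W[0][0]),W[0][1],.2);print(q)
q,_,_=track(q,np.array([456,-47,290.2]),Ro.from_euler("xyz",[-3.1416,0,.458-np.radians(-73)]),.2);print(q)
for i in(1,2,3):
    q,a,b=track(q,np.array(D[i][1]),Ro.from_euler("xyz",D[i][2]),.2);print(q,a,b,"actual",np.array(D[i][0]))
# candidate plan from the present q
for tl,az in((25,30),(20,30),(22,20),(25,40)):
  print("plan",tl,az)
  q=np.array(D[3][0])
  for P,R in((large+95*ax,tool(25,9.2)),(large+95*ax,tool(8,9.2)),(large+95*ax,tool(8,60)),(large+80*ax,tool(tl,az)),(large+20*ax,tool(tl,az)),(large-26*ax,tool(tl,az))):
    q,a,b=track(q,P,R,.2);print(q,a,b)
E
```

```text
[ 0.1418  0.2835 -0.1017  1.9386  0.0357  0.9212 -1.0903]
[ 0.3349  0.2979 -0.3799  1.9391  0.1363  0.9291  0.0497]
[ 0.6443  0.1418 -0.5353  2.2741 -0.2331  0.3519  0.5028] 0.0 0.01 actual [ 0.4918  0.1304 -0.3619  2.2776 -0.3214  0.3584  0.5936]
[ 0.4795  0.2654 -0.4313  2.1664 -0.1198  0.2553  0.3712] 0.0 0.0 actual [ 0.2406  0.2473 -0.1335  2.1722 -0.4612  0.2767  0.7094]
[ 0.008   0.3889  0.1439  2.157  -1.0779  0.23    1.3081] 0.0 0.01 actual [-0.0034  0.3895  0.1593  2.1574 -1.0928  0.235   1.3223]
plan 25 30
[-0.2637  0.3067  0.4867  2.1275 -0.7453  0.4207  0.9739] 0.0 0.0
[-0.4143  0.4485  0.6892  1.8667 -0.4512  0.8352  0.6582] 0.0 0.0
[-0.1547  0.4432  0.4033  1.7902 -0.3796  0.931   1.4839] 0.0 0.0
[-0.032   0.364   0.3318  2.0588 -0.8413  0.5777  1.4678] 0.0 0.0
[ 0.0234  0.4758  0.2385  2.0496 -0.9748  0.4872  1.5895] 0.0 0.0
[ 0.0653  0.5612  0.1618  2.0296 -1.0689  0.4198  1.6771] 0.0 0.0
plan 20 30
[-0.2637  0.3067  0.4867  2.1275 -0.7453  0.4207  0.9739] 0.0 0.0
[-0.4143  0.4485  0.6892  1.8667 -0.4512  0.8352  0.6582] 0.0 0.0
[-0.1547  0.4432  0.4033  1.7902 -0.379
[... 338 characters left out ...]
4512  0.8352  0.6582] 0.0 0.0
[-0.1547  0.4432  0.4033  1.7902 -0.3796  0.931   1.4839] 0.0 0.0
[-0.1838  0.3618  0.4475  2.057  -0.7406  0.5403  1.1657] 0.0 0.0
[-0.108   0.4716  0.3368  2.048  -0.8728  0.4463  1.2802] 0.0 0.0
[-0.0528  0.5548  0.2475  2.0282 -0.9605  0.3752  1.3575] 0.0 0.0
plan 25 40
[-0.2637  0.3067  0.4867  2.1275 -0.7453  0.4207  0.9739] 0.0 0.0
[-0.4143  0.4485  0.6892  1.8667 -0.4512  0.8352  0.6582] 0.0 0.0
[-0.1547  0.4432  0.4033  1.7902 -0.3796  0.931   1.4839] 0.0 0.0
[ 0.037   0.3892  0.2946  2.0095 -0.8154  0.6756  1.6257] 0.0 0.0
[ 0.0713  0.4987  0.2254  1.9992 -0.9222  0.5895  1.7224] 0.0 0.0
[ 0.0969  0.5828  0.1695  1.9787 -0.9968  0.5282  1.7903] 0.0 0.0
```

```bash
python3 - <<'E'
from kin import *
for tl,az,mid in((23,22,(10,20)),(23,22,None),(23,25,(12,40))):
  print("plan",tl,az,mid)
  q=np.array(D[3][0])
  for P,R in((large+95*ax,tool(29,9.2)),)+(((large+95*ax,tool(*mid)),) if mid else ())+((large+80*ax,tool(tl,az)),(large+20*ax,tool(tl,az)),(large-30*ax,tool(tl,az))):
    q,a,b=track(q,P,R,.2);print(q,a,b)
cur=Ro.from_euler("xyz",ctrl.read_state()["tool_rot"])
print("turn",np.degrees((cur.inv()*tool(23,22)).as_rotvec()),"axis in new tool frame",tool(23,22).inv().apply(-ax))
E
```

```text
plan 23 22 (10, 20)
[-0.1398  0.2807  0.3388  2.1864 -0.9036  0.3169  1.1413] 0.0 0.0
[-0.3254  0.4177  0.5857  1.8856 -0.4502  0.7995  0.8521] 0.0 0.0
[-0.1185  0.3545  0.3783  2.0637 -0.7526  0.5271  1.2195] 0.0 0.0
[-0.0469  0.4656  0.2694  2.0548 -0.8837  0.43    1.336 ] 0.0 0.0
[ 0.0114  0.5577  0.1718  2.0327 -0.9773  0.3495  1.4215] 0.0 0.0
plan 23 22 None
[-0.1398  0.2807  0.3388  2.1864 -0.9036  0.3169  1.1413] 0.0 0.0
[-0.1086  0.3531  0.3648  2.0635 -0.7442  0.5235  1.2112] 0.0 0.0
[-0.038   0.4644  0.2566  2.0545 -0.873   0.4254  1.3258] 0.0 0.0
[ 0.0199  0.5568  0.1594  2.0325 -0.9641  0.3442  1.4094] 0.0 0.0
plan 23 25 (12, 40)
[-0.1398  0.2807  0.3388  2.1864 -0.9036  0.3169  1.1413] 0.0 0.0
[-0.1663  0.4054  0.429   1.8721 -0.4602  0.8204  1.2232] 0.0 0.0
[-0.0838  0.3579  0.3508  2.0531 -0.7502  0.5485  1.274 ] 0.0 0.0
[-0.0207  0.469   0.2511  2.044  -0.8744  0.4525  1.3848] 0.0 0.0
[ 0.0309  0.5613  0.1618  2.022  -0.9636  0.3742  1.4663] 0.0 0.0
turn [  6.0597   5.1361 -11.4731] axis in new tool frame [-0.1108  0.1104  0.9877]
```

Plan "23, 22" without the middle step works: back off 50 mm, then turn by (6, 5, −11.5).

Emit:
{"fn": "carry_out", "kwargs": {"deltas": [0,0,0,0,0,-0.02,1,0,0,0,0,0,-0.02,1,0,0,0,0,0,-0.01,1,3,2.5,-5.7,0,0,0,1,3,2.6,-5.8,0,0,0,1,0,0,0,0,0,0,1]}}

```text
clock: 5.42
eef_pos: [563.0, -53.0, 277.9]
tool_rot: [2.738, 0.003, 1.952]
force: [-0.6, -0.6, 0.1]
width: 0.1
gripper_force: 0.0
```

```bash
sed -i '/^def go/,$d' h.py; cat >> kin.py <<'E'
def go(P,R):
    s=ctrl.read_state();c=Ro.from_euler("xyz",s["tool_rot"])
    print("t",s["clock"],"p",s["eef_pos"],"F",s["force"],"q",s["qpos"])
    print("turn",np.degrees((c.inv()*R).as_rotvec()),"shift mm (new frame)",R.inv().apply(P-s["eef_pos"]),"axis",R.inv().apply(-ax),"(old frame)",c.inv().apply(P-s["eef_pos"]))
E
python3 -c "
from kin import *
go(large+20*ax,tool(23,22))"
```

```text
t 5.425 p [563.0237 -52.9538 277.9031] F [-0.5964 -0.5857  0.066 ] q [-0.1367  0.3366  0.4065  2.0388 -0.7099  0.5614  1.1748]
turn [ 0.101   0.2332 -0.1034] shift mm (new frame) [-2.4071 -0.3924 73.253 ] axis [-0.1108  0.1104  0.9877] (old frame) [-2.1098 -0.5174 73.2614]
```

Emit:
{"fn": "carry_out", "kwargs": {"deltas": [0,0,0,-0.001,0,0.02,1,0,0,0,-0.001,0,0.02,1,0,0,0,0,0,0.02,1,0,0,0,0,0,0.013,1,0,0,0,0,0,0,1]}}

```text
clock: 6.05
eef_pos: [588.7, -42.8, 209.2]
tool_rot: [2.741, 0.0, 1.952]
force: [-0.1, -0.0, 0.2]
width: -0.2
gripper_force: 0.0
```

Emit:
{"fn": "carry_out", "kwargs": {"deltas": [0,0,0,-0.0011,0.0011,0.01,1,0,0,0,-0.0011,0.0011,0.01,1,0,0,0,-0.0006,0.0006,0.005,1,0,0,0,-0.0006,0.0006,0.005,1,0,0,0,0,0,0,1]}}

```text
clock: 6.68
eef_pos: [605.1, -40.7, 184.1]
tool_rot: [2.738, 0.002, 1.953]
force: [-1.2, -0.0, 6.6]
width: -0.2
gripper_force: 3.1
```

```bash
python3 -c "
from kin import *
go(large-26*ax,tool(23,22))
a=ctrl.get_image('scene')[140:240,250:370];b=ctrl.get_image('top')[140:240,240:360]
cv2.imwrite('pics/c4.png',cv2.resize(np.hstack([a,b])[:,:,::-1],None,fx=3.3,fy=3.3,interpolation=2))"
```

```text
t 6.675 p [605.1145 -40.7302 184.0946] F [-1.2101 -0.0161  6.5713] q [-0.0152  0.5203  0.2109  2.0462 -0.9499  0.3758  1.3927]
turn [ 0.1059  0.1384 -0.0427] shift mm (new frame) [-3.0688  1.2033 15.2968] axis [-0.1108  0.1104  0.9877] (old frame) [-3.0309  1.1773 15.3063]
```

View pics/c4.png

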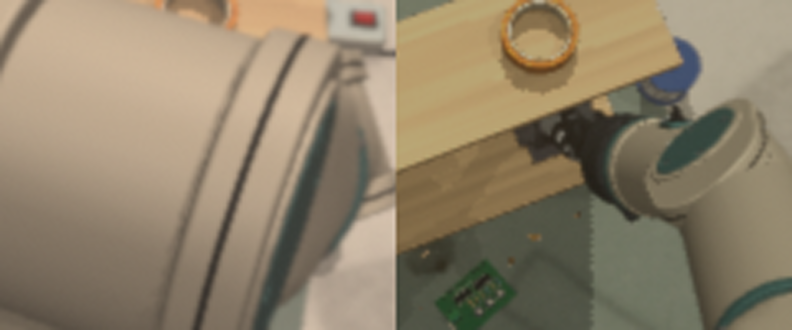

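The top inset shows the fingertips on the head and the gripper in front of the roof edge. A force of 6.6 N confirms contact, so I'll press on.

Emit:
{"fn": "carry_out", "kwargs": {"deltas": [0,0,0,-0.001,0.0005,0.005,1,0,0,0,-0.001,0.0005,0.005,1,0,0,0,-0.0005,0.0005,0.004,1,0,0,0,-0.0005,0.0005,0.003,1,0,0,0,0,0,0,1]}}

```text
clock: 7.4
eef_pos: [612.5, -39.8, 171.8]
tool_rot: [2.736, -0.001, 1.954]
force: [-19.4, -0.3, 32.2]
width: -0.2
gripper_force: 18.3
```

Emit:
{"fn": "carry_out", "kwargs": {"deltas": [0,0,0,-0.0002,0.0002,0.002,1,0,0,0,0,0,0,1]}}

```text
clock: 7.65
eef_pos: [612.9, -39.8, 171.6]
tool_rot: [2.735, -0.001, 1.954]
force: [-27.9, -1.3, 46.6]
width: -0.1
gripper_force: 27.4
```

The force rose to about 54 N with 25 mm of travel, so it is at the stop. Backing off.

Emit:
{"fn": "carry_out", "kwargs": {"deltas": [0,0,0,0.0006,-0.0006,-0.006,1,0,0,0,0.0006,-0.0006,-0.006,1,0,0,0,0,0,0,1]}}

```text
clock: 8.02
eef_pos: [608.8, -41.4, 177.7]
tool_rot: [2.739, 0.002, 1.953]
force: [0.3, -0.9, -1.0]
width: -0.4
gripper_force: 0.0
```

```bash
python3 - <<'E'
from kin import *
go(large+80*ax,tool(23,22))
q0=ctrl.read_state()["qpos"]
for tl,az in((25,20),(25,35),(22,30),(22,40)):
  print(tl,az);q=q0
  for P,R in((large+100*ax,tool(23,22)),((large+small)/2+[-20,0,110],tool(tl,az)),(small+110*ax,tool(tl,az)),(small+20*ax,tool(tl,az)),(small-24*ax,tool(tl,az))):
    q,a,b=track(q,P,R,.2);print(q,a,b)
E
```

```text
t 8.025 p [608.7864 -41.3826 177.6903] F [ 0.2802 -0.9032 -1.0479] q [-0.0058  0.5344  0.1981  2.0413 -0.9607  0.3659  1.4044]
turn [ 0.0464  0.157  -0.0326] shift mm (new frame) [ 10.6538 -10.91   -96.526 ] axis [-0.1108  0.1104  0.9877] (old frame) [ 10.383  -10.8378 -96.5636]
25 20
[-0.1407  0.3169  0.409   2.0624 -0.7047  0.5594  1.1768] 0.0 0.0
[-0.4188  0.3031  0.445   2.0838 -0.659   0.4441  0.8834] 0.0 0.0
[-0.6643  0.3016  0.4504  2.2144 -0.67    0.271   0.7033] 0.0 0.0
[-0.5477  0.501   0.3567  2.1559 -1.1     0.23    1.1309] 2.5 2.08
[-0.4964  0.5911  0.3061  2.0945 -1.1     0.23    1.1304] 4.5 3.99
25 35
[-0.1407  0.3169  0.409   2.0624 -0.7047  0.5594  1.1768] 0.0 0.0
[-0.2286  0.319   0.3063  2.0379 -0.7188  0.5573  1.2307] 0.0 0.0
[-0.4104  0.2999  0.2473  2.1859 -0.7774  0.3553  1.1168] 0.0 0.0
[-0.2659  0.4898  0.0773  2.1509 -1.1     0.23    1.4548] 0.7 0.56
[-0.2472  0.5828  0.0601  2.0903 -1.1     0.23    1.4633] 2.7 2.39
22 30
[-0.1407  0.3169  0.409   2.0624 -0.7047  0.5594  1.1768] 0.0 0.0
[-0.3394  0.3267  0.3986  2.0138 -0.6172  0.5737  1.0252] 0.0 0.0
[-0.5516  0.3123  0.3784  2.154  -0.6321  0.3946  0.8639] 0.0 0.0
[-0.3484  0.4901  0.139   2.1291 -0.8431  0.23    1.0835] 0.0 0.0
[-0.3666  0.5859  0.1773  2.0937 -1.1     0.23    1.3395] 0.6 0.57
22 40
[-0.1407  0.3169  0.409   2.0624 -0.7047  0.5594  1.1768] 0.0 0.0
[-0.2396  0.341   0.3251  1.9798 -0.6364  0.645   1.2298] 0.0 0.0
[-0.4252  0.3184  0.2824  2.1296 -0.6721  0.4545  1.1   ] 0.0 0.0
[-0.2649  0.4982  0.087   2.1034 -0.8521  0.2981  1.2937] 0.0 0.0
[-0.2072  0.5871  0.0087  2.0751 -0.9351  0.23    1.3878] 0.0 0.0
```

```bash
python3 - <<'E'
from kin import *
q0=ctrl.read_state()["qpos"]
for tl,az in((20,30),(20,40),(19,25)):
  print(tl,az,"clear",(np.tan(np.radians(tl))*np.cos(np.radians(az-9.2))*183-2)*np.cos(np.radians(tl)));q=q0
  for P,R in((large+100*ax,tool(23,22)),(large+100*ax,tool(tl,az)),(small+125*ax,tool(tl,az)),(small+20*ax,tool(tl,az)),(small-24*ax,tool(tl,az))):
    q,a,b=track(q,P,R,.2);print(P,q,a,b)
  T=tool(tl,az);c=tool(23,22);print("turn",np.degrees((c.inv()*T).as_rotvec()),"moves",T.inv().apply(small-large+25*ax),T.inv().apply(-105*ax))
E
```

```text
20 30 clear 56.63106052249103
[550.6432 -50.9941 279.6   ] [-0.1407  0.3169  0.409   2.0624 -0.7047  0.5594  1.1768] 0.0 0.0
[550.6432 -50.9941 279.6   ] [-0.1199  0.3438  0.4039  1.9959 -0.631   0.6658  1.2412] 0.0 0.0
[508.304  142.0074 267.25  ] [-0.6117  0.2938  0.4408  2.1237 -0.5284  0.4693  0.7558] 0.0 0.0
[560.1286 150.4012 176.32  ] [-0.3944  0.4976  0.1956  2.0993 -0.735   0.2847  0.968 ] 0.0 0.0
[581.8456 153.9186 138.216 ] [-0.3522  0.5856  0.1465  2.0725 -0.8717  0.23    1.1085] 0.0 0.01
turn [ 2.9951  2.9323 -7.4442] moves [188.3138  52.0015  32.0696] [-18.6431  15.0187 102.232 ]
20 40 clear 51.882645190266814
[550.6432 -50.9941 279.6   ] [-0.1407  0.3169  0.409   2.0624 -0.7047  0.5594  1.1768] 0.0 0.0
[550.6432 -50.9941 279.6   ] [-0.0437  0.3622  0.3482  1.957  -0.6292  0.7379  1.4205] 0.0 0.0
[508.304  142.0074 267.25  ] [-0.4849  0.2977  0.339   2.1019 -0.5671  0.5184  0.9866] 0.0 0.0
[560.1286 150.4012 176.32  ] [-0.3168  0.5039  0.145   2.0761 -0.7588  0.3434  1.1896] 0.0 0.0
[581.8456 153.9186 138.216 ] [-0.2564  0.59    0.0645  2.048  -0.8073  0.275   1.2468] 0.0 0.0
turn [  2.9753   6.5978 -16.7494] moves [175.0628  81.8756  42.9429] [-26.8823  11.2759 100.8698]
19 25 clear 55.43692199880137
[550.6432 -50.9941 279.6   ] [-0.1407  0.3169  0.409   2.0624 -0.7047  0.5594  1.1768] 0.0 0.0
[550.6432 -50.9941 279.6   ] [-0.1809  0.3428  0.4515  1.9993 -0.6011  0.6496  1.1161] 0.0 0.0
[508.304  142.0074 267.25  ] [-0.6925  0.3033  0.5135  2.1156 -0.485   0.4782  0.6151] 0.0 0.0
[560.1286 150.4012 176.32  ] [-0.4669  0.5032  0.2655  2.0918 -0.6874  0.2956  0.8171] 0.0 0.0
[581.8456 153.9186 138.216 ] [-0.4014  0.5875  0.1851  2.0647 -0.7628  0.23    0.8959] 0.0 0.0
turn [ 3.9991  1.0753 -2.8013] moves [192.8121  36.8196  25.7396] [-14.2947  18.1603 102.4225]
```

Emit:
{"fn": "carry_out", "kwargs": {"deltas": [0,0,0,0.0022,-0.0022,-0.0194,1,0,0,0,0.0022,-0.0022,-0.0194,1,0,0,0,0.0022,-0.0022,-0.0194,1,0,0,0,0.0022,-0.0022,-0.0194,1,0,0,0,0.0022,-0.0022,-0.0194,1,0,0,0,0.0022,-0.0022,-0.0194,1,2,1.7,-4.5,0,0,0,1,2,1.7,-4.5,0,0,0,1,0,0,0,0,0,0,1]}}

```text
clock: 9.15
eef_pos: [551.0, -50.5, 279.1]
tool_rot: [2.81, 0.003, 2.121]
force: [-0.6, 0.7, 0.0]
width: -0.3
gripper_force: 0.0
```

```bash
python3 -c "
from kin import *
go(small+125*ax,tool(19,32))"
```

```text
t 9.15 p [551.0048 -50.523  279.1133] F [-0.571   0.7188  0.0278] q [-0.1336  0.3519  0.4171  1.9802 -0.6103  0.687   1.2437]
turn [-0.0013  0.3366 -0.4065] shift mm (new frame) [185.9031  58.3654  32.6436] axis [-0.1938  0.1539  0.9689] (old frame) [186.5011  57.0448  31.5484]
```

Emit:
{"fn": "carry_out", "kwargs": {"deltas": [0,0,0,0.031,0.0095,0.0052,1,0,0,0,0.031,0.0095,0.0052,1,0,0,0,0.031,0.0095,0.0052,1,0,0,0,0.031,0.0095,0.0052,1,0,0,0,0.031,0.0095,0.0052,1,0,0,0,0.031,0.0095,0.0052,1,0,0,0,0,0,0,1]}}

```text
clock: 10.02
eef_pos: [505.9, 144.6, 267.2]
tool_rot: [2.811, 0.001, 2.125]
force: [-0.6, 0.1, 0.2]
width: 0.1
gripper_force: 0.0
```

```bash
python3 -c "
from kin import *
go(small+20*ax,tool(19,32))
a=ctrl.get_image('scene')[130:240,190:360];b=ctrl.get_image('top')[130:240,180:350]
cv2.imwrite('pics/c5.png',cv2.resize(np.hstack([a,b])[:,:,::-1],(799,259),interpolation=2))"
```

```text
t 10.025 p [505.8528 144.5604 267.1668] F [-0.5868  0.1103  0.2012] q [-0.6168  0.2983  0.4438  2.1095 -0.5091  0.4985  0.7626]
turn [-0.0631  0.1389 -0.194 ] shift mm (new frame) [-23.8086  16.8705 101.8905] axis [-0.1938  0.1539  0.9689] (old frame) [-23.5041  17.0629 101.9291]
```

View pics/c5.png

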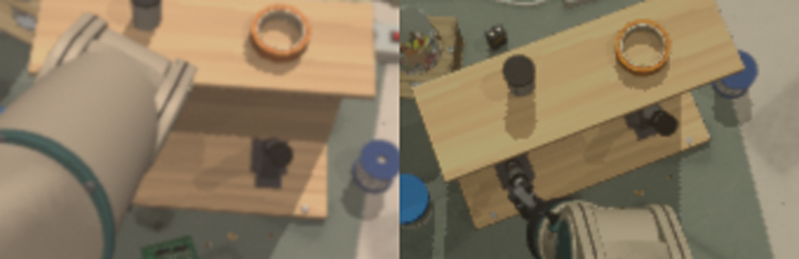

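The large head now sits low at its barrel (scene crop (277,155), top crop (664,122)), so it is caught. The gripper hovers over the small pump at top crop (520,190). Approaching it.

Emit:
{"fn": "carry_out", "kwargs": {"deltas": [0,0,0,-0.0047,0.0034,0.0204,1,0,0,0,-0.0047,0.0034,0.0204,1,0,0,0,-0.0047,0.0034,0.0204,1,0,0,0,-0.0047,0.0034,0.0204,1,0,0,0,-0.0047,0.0034,0.0204,1,0,0,0,0,0,0,1]}}

```text
clock: 10.88
eef_pos: [562.0, 145.2, 176.0]
tool_rot: [2.812, 0.002, 2.118]
force: [-0.5, -1.3, 0.4]
width: -0.1
gripper_force: 0.0
```

```bash
python3 -c "
from kin import *
go(small,tool(19,32))
b=ctrl.get_image('top')[160:240,190:290]
cv2.imwrite('pics/c6.png',cv2.resize(b[:,:,::-1],None,fx=6,fy=6,interpolation=2))"
```

```text
t 10.875 p [562.001  145.1802 175.9955] F [-0.4964 -1.331   0.3782] q [-0.409   0.5055  0.2345  2.0795 -0.7209  0.3281  0.9858]
turn [-0.1189  0.3527 -0.5882] shift mm (new frame) [ 1.5447  4.2978 19.4546] axis [-0.1938  0.1539  0.9689] (old frame) [ 1.7086  4.3215 19.4357]
```

View pics/c6.png

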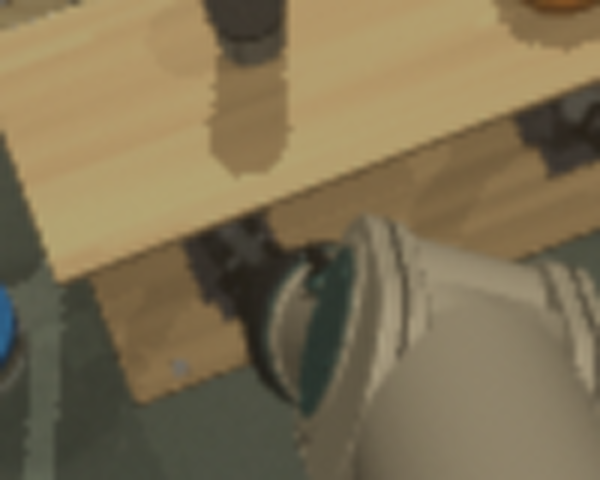

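The gripper covers the small head and its body is in front of the roof edge. I'll correct the 5 mm sideways offset, then press.

Emit:
{"fn": "carry_out", "kwargs": {"deltas": [0,0,0,0.004,0.003,0.007,1,0,0,0,0.0005,0.001,0.007,1,0,0,0,0,0,0,1]}}

```text
clock: 11.3
eef_pos: [566.4, 155.9, 165.0]
tool_rot: [2.81, 0.002, 2.122]
force: [-0.2, -0.2, -0.4]
width: 0.0
gripper_force: 0.0
```

```bash
python3 -c "
from kin import *
go(small-5*ax,tool(19,32))"
```

```text
t 11.3 p [566.4177 155.8576 165.0374] F [-0.2083 -0.2236 -0.4487] q [-0.4109  0.53    0.2135  2.0736 -0.7432  0.3038  0.9952]
turn [-0.0146  0.2702 -0.3526] shift mm (new frame) [-6.1386 -0.2566 10.8764] axis [-0.1938  0.1539  0.9689] (old frame) [-6.0887 -0.2162 10.9053]
```

Emit:
{"fn": "carry_out", "kwargs": {"deltas": [0,0,0,-0.002,0,0.005,1,0,0,0,-0.0025,0.0005,0.006,1,0,0,0,0,0,0,1]}}

```text
clock: 11.68
eef_pos: [572.5, 154.8, 155.2]
tool_rot: [2.809, 0.001, 2.122]
force: [-2.6, 2.7, 5.1]
width: 0.1
gripper_force: 2.4
```

```bash
python3 -c "
from kin import *
go(small-20*ax,tool(19,32))"
```

```text
t 11.675 p [572.4798 154.8173 155.1584] F [-2.5966  2.6911  5.1016] q [-0.3862  0.5517  0.1887  2.0669 -0.7648  0.2873  1.023 ]
turn [ 0.0389  0.1833 -0.3509] shift mm (new frame) [-4.9503  0.9282 14.5746] axis [-0.1938  0.1539  0.9689] (old frame) [-4.8979  0.9485 14.591 ]
```

Emit:
{"fn": "carry_out", "kwargs": {"deltas": [0,0,0,-0.001,0.0008,0.005,1,0,0,0,-0.001,0.0008,0.005,1,0,0,0,-0.0008,0.0006,0.004,1,0,0,0,0,0,0,1]}}

```text
clock: 12.18
eef_pos: [579.2, 156.0, 143.6]
tool_rot: [2.809, 0.0, 2.123]
force: [-5.8, 1.6, 11.8]
width: 0.0
gripper_force: 6.6
```

Emit:
{"fn": "carry_out", "kwargs": {"deltas": [0,0,0,-0.0005,0.0003,0.0025,1,0,0,0,0,0,0,1]}}

```text
clock: 12.42
eef_pos: [579.5, 156.1, 143.1]
tool_rot: [2.808, -0.001, 2.123]
force: [-16.8, -2.4, 32.7]
width: -0.3
gripper_force: 18.0
```

Emit:
{"fn": "carry_out", "kwargs": {"deltas": [0,0,0,-0.0004,0.0003,0.002,1,0,0,0,0,0,0,1]}}

```text
clock: 12.68
eef_pos: [579.7, 156.2, 142.8]
tool_rot: [2.807, -0.002, 2.123]
force: [-25.6, -5.2, 49.2]
width: -0.0
gripper_force: 27.5
```

Emit:
{"fn": "carry_out", "kwargs": {"deltas": [0,0,0,0.0012,-0.0009,-0.006,1,0,0,0,0.0012,-0.0009,-0.006,1,0,0,0,0,0,0,1]}}

```text
clock: 13.05
eef_pos: [576.1, 153.6, 149.3]
tool_rot: [2.81, 0.004, 2.121]
force: [0.8, -0.3, 0.2]
width: -0.0
gripper_force: 0.0
```

Emit:
{"fn": "carry_out", "kwargs": {"deltas": [0,0,0,0.004,-0.003,-0.02,1,0,0,0,0.004,-0.003,-0.02,1,0,0,0,0.004,-0.003,-0.02,1,0,0,0,0.004,-0.003,-0.02,1,0,0,0,0.004,-0.003,-0.02,1,0,0,0,-0.04,-0.01,-0.01,1,0,0,0,-0.04,-0.01,-0.01,1,0,0,0,-0.04,-0.01,-0.01,1,0,0,0,0,0,0,1]}}

```text
clock: 14.18
eef_pos: [557.1, 19.8, 258.0]
tool_rot: [2.81, 0.006, 2.114]
force: [-0.0, 1.2, -0.0]
width: -0.0
gripper_force: 0.0
```

```bash
python3 -c "
from kin import *
go(small,tool(19,32))
a=ctrl.get_image('scene')[130:250,190:360];b=ctrl.get_image('top')[130:250,180:350]
cv2.imwrite('pics/c7.png',cv2.resize(np.hstack([a,b])[:,:,::-1],(799,282),interpolation=2))"
```

```text
t 14.175 p [557.0961  19.8014 257.9561] F [-0.0135  1.1656 -0.0296] q [-0.2827  0.3727  0.411   2.0237 -0.6334  0.5857  1.1279]
turn [ 0.0182  0.6108 -0.742 ] shift mm (new frame) [105.2728  44.3679 119.9351] axis [-0.1938  0.1539  0.9689] (old frame) [107.1109  42.9546 118.8169]
```

View pics/c7.png

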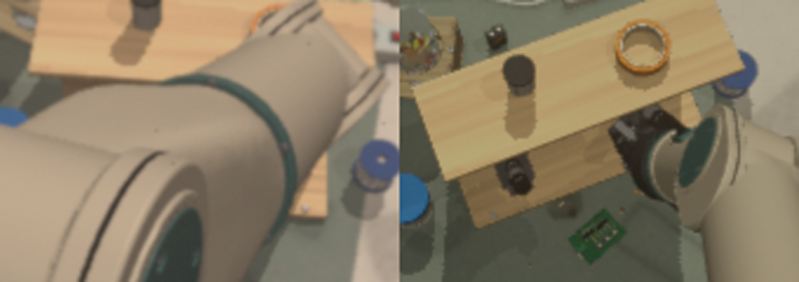

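The small head shows at top crop (520,185), and everything else is in place. I'll use the last view to compare before and after.

```bash
python3 - <<'E'
from kin import *
c=ctrl.calibration('top');pr=lambda X:cv2.projectPoints(np.array([X]),cv2.Rodrigues(np.array(c["R"]))[0],np.array(c["t"]),np.array(c["mtx"]),np.array(c["distortion"]))[0].ravel()
print("out",pr(small),"in",pr(small-17*ax))
im=ctrl.get_image('top')[:,:,::-1];o=cv2.imread('pics/top0.png')
for i in(o,im):
    g=i[185:225,215:248].max(2);m=(g<55).astype(np.uint8);n,l,s,ce=cv2.connectedComponentsWithStats(m);print([(s[k,4],ce[k]+[215,185],s[k,:4]) for k in range(1,n) if s[k,4]>10])
cv2.imwrite('pics/c8.png',cv2.resize(np.hstack([x[175:235,205:255] for x in(o,im)]),None,fx=8,fy=8,interpolation=2))
E
```

```text
out [233.1555 210.0097] in [232.432  208.3835]
[(np.int32(21), array([227.8571, 199.4762]), array([10, 12,  8,  6], dtype=int32)), (np.int32(59), array([231.0169, 208.7119]), array([10, 19, 11, 10], dtype=int32))]
[(np.int32(19), array([227.8421, 199.7368]), array([10, 13,  8,  6], dtype=int32)), (np.int32(59), array([230.5932, 207.5593]), array([10, 19, 11,  8], dtype=int32))]
```

View pics/c8.png

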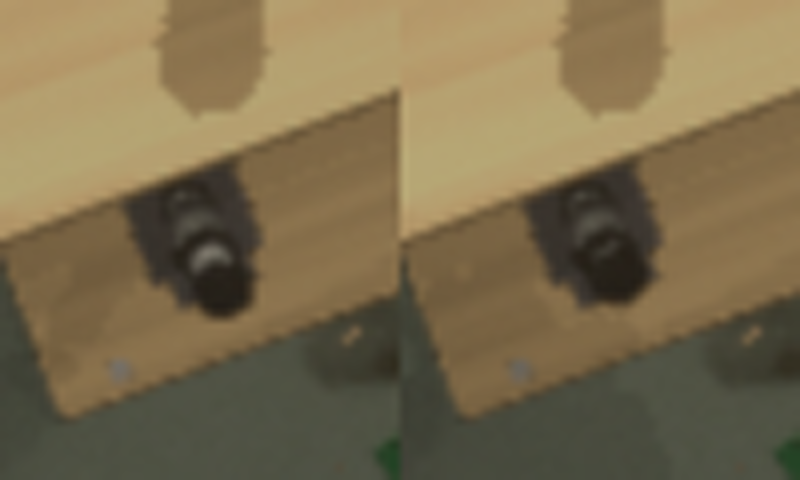

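The bright rod under the head (before: (210,250)) is hidden after the press, and the head moved about as predicted. The small plunger is caught.

```bash
python3 -c "
from cell import ctrl
print(ctrl.finish_job())"
```

```text
the job is handed in; nothing more can be done
None
```

I pressed both pump plungers to their stops; the catches appear to hold them down, with nothing touching them, and I handed the job in at about 14 s; the cameras showed nothing else moved.

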